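Seat the keyed lid of the dust filter pot

ROBOT

A 6-joint arm with a two-finger parallel gripper is mounted at the origin on the work surface. World frame = base frame: x ahead of the robot, y to its left, z up, the work surface at z = 0. Lengths are in m, angles in rad, forces in N, time in s.
With the tool pointing down it reaches from about 0.35 to 0.725 m from the base axis. Payload 6 kg.
Tool frame: the origin (TCP) lies at the very end of the fingers, on their centre line; the grasp point (between the pads) lies 19 mm behind it; z points along the fingers, y is the line along which they close (so a half turn about z gives the same grasp; the last joint's range is limited). The gripper opens to 85 mm and grips with 20 to 120 N. Pads are 22 mm wide; open, the fingers measure 114 mm over their backs; the gripper's body (76 mm by 85 mm) begins 54 mm behind the grasp point. The pads swing forward as they close: fully open they stand 13 mm farther back than shut.
Start: joints at [-0.992, 0.04, 0.085, 0, -1.615, -0.334], TCP at [0.145, -0.582, 0.231] pointing down, gripper open.
Joint ranges: [-2.56, 2.56], [-1.29, 2.01], [-1.08, 1.49], [-3.29, 1.98], [-2.81, -0.18], [-2.99, 2.99]. Speed limits (rad/s): [2.57, 2.57, 3.01, 3.14, 3.14, 3.14].

INTERFACE

Orientations are given as a 3x3 rotation matrix whose columns are the frame's x, y, z axes.
In Python, from bench import r gives the robot as it stands.
- The arm moves only by the tool servo_tool, never from a script. Its argument "increments" is a list that holds one entry, the list of rows, each a list of 7 numbers: the shift along the tool's x, y, z in mm, then the turn, a rotation vector about the tool's x, y, z in units of 6 degrees (1.0 is 6 degrees), then the finger opening in mm, from 0 to 85.4. A call has 1 to 5 rows; each row is the pose to reach, as a shift and turn from the pose commanded when the call began, along the tool's axes at that moment; what a row does not reach only later rows make up. A row lasts 1/8 s, in which the tool goes at most 62.5 mm and 10.7 degrees, less where a joint would pass 70% of its speed; a pose out of reach is approached as far as the arm can. A call with a gripper value outside its range is refused whole. The fingers move at their own pace and stop on an object; "grip_force" is the grip in N (left out, the last holds). Time passes only in rows, so rows that repeat a pose let the fingers close. It gives the time, the measured TCP pose, the force, the opening and the grip force at its end, in the units of the state.
- r.sense(): the state, without advancing time (a new reading comes with each control period).
- r.read_camera(name): name is "side" or "top" or "wrist"; returns the picture (400x640x3 uint8, red, green, blue); there is no depth.
- r.camera_params(name): a dict with "fx", "fy", "cx", "cy" (pixels), "extrinsics" (4x4, takes a point from camera to world coordinates); the wrist camera has in their place "T_tool_cam" (4x4, takes a point from camera to tool coordinates, whose origin is the TCP and whose axes are the flange's). Camera axes: x right, y up, looking along -z (the intrinsics and any distortion apply to the point x, -y, -z); pixel columns grow to the right and rows downward; lengths in m; the calibration is good to about 2 mm. The wrist camera is an equidistant fisheye: a pixel r from the principal point sees the ray r / f radians off the axis. A picture is of the moment at which its call begins: read the wrist's pose just before it. camera_params takes no time and is no camera call.
- r.job_done(): hands the job in; it is judged then, once.
Trained networks look in the newest picture that a camera, given by its name, has taken for a name from the list of things; names that differ only in an ending like _2 or _b are one class to them, and where a whole thing is asked for, a point or a joint stands for the part that bears it (a point fixed in the world has none). Each returns a list of dicts, best first, with "confidence" (0 to 1); they miss things now and then, are a little off and sometimes report something else, mostly with a low value. They report only what shows in the picture. A call takes as long as a camera call. They do not tell look-alikes from the thing itself.
- r.search_frame(camera, target): "bbox" ([left, top, width, height] in pixels, round what is visible of it).
The state is a dict: "clock": time; "joint_positions": joint angles; "qvel": joint speeds; "effort": joint torques, N m; "tool_pos": TCP position; "eef_rot": TCP orientation; "contact_force": force on the tool from outside, world axes, zero at the start; "moment": the same for the moment, N m; "width": opening from 0.0 (shut) to 1.0 (fully open); "grip_force": force on a finger pad.
Only numpy, scipy, OpenCV 4.12 (cv2) and the standard library are available. Lean on these libraries where they do the work, as an engineer would, in place of code of your own. Each camera call takes 0.05 s, during which the arm holds its last target. There are 200 camera calls.

TASK

The lid of the larger filter pot is standing proud, because its key rests on top of the rim instead of in its notch. Without lifting the lid off, turn it on the rim until the wide key drops into the wide notch and the lid lies fully home, flush on the rim all round, then let go. Leave the smaller filter pot where it stands.

Things in the scene. Friction and masses are not known exactly. Their poses are not given: they have to be found in the camera images.
- pot: The larger filter pot, grey, bolted down: 128 mm across, 100 mm high, foot flange 176 mm, pipe stub low at its -x side. Origin on its axis at bench level, z up. Dark steel rim ring 112 mm inside, 148 mm outside, top 100 mm above origin, with three notches 14 mm deep: a wide one (53 mm) in its +x direction, two narrow (40 mm) at 135 degrees to either side. Lid home: grip point 128 mm above this origin.
- lid_grip (a point): Grip point of the larger pot's loose lid (0.25-0.5 kg): mid black bar handle, 22 mm above the lid's top, 28 mm above its underside. Bar 64 mm long along the lid's x, 14 mm wide, top 14 mm above this point. z up. Aluminium disc 128 mm across, 6 mm thick; a spigot below, 104 mm across and 20 mm deep, keeps it centred with 4 mm play. At start it stands level, 10 mm proud, 30-70 degrees off its seat.
- lid_key (a point): Outer end of the lid's key, at the height of the lid's underside: a tab 24 mm wide in the lid's +x direction, ending 84 mm from the axis. The key and two small feet (12 mm wide, at 135 degrees to either side) reach 10 mm below the underside and now stand on the rim. Within 10 degrees of the lid's x agreeing with the pot's x all three fall into their notches by the lid's own weight.
- small_pot: A smaller loose filter pot of the same make (80 mm diameter, 106 mm high to the top of its bar, 100 mm foot, 1.3 kg), its own lid already home: to be left alone. Origin on its axis at bench level, z up.
Not all that is in view belongs to the job. Of the things shaped like the part that bears lid_grip, the aluminium one is meant.

How it is judged:
By the outcome, as a careful person would: the job done as asked, in the order asked, and still so for the second after the job is handed in, with the robot touching nothing.
It also fails if it takes over 32 s, if anything falls off the work surface, if the arm or the gripper's body presses on something with over 40 N, if the wrist force passes 120 N, or if a joint passes its speed limit or range.

## Working session

There is one attempt and no reset: what is moved stays moved. The work goes in short steps, Python scripts to look and compute and a tool call to move; the robot and the scene stay as the last step left them, time stands still between calls to the robot, and variables do not carry over. Pictures are saved under pics/ and viewed, at most 10 in all, crops included, and the job is handed in when it is done.

Besides the shell and the picture viewer there is one more tool, called as name([rows], argument=value, ...), one row to a line, values as JSON. servo_tool: Moves the arm, as the interface text tells. Its arguments: {"type":"object","properties":{"increments":{"type":"array","items":{"type":"array","items":{"type":"array","items":{"type":"number"}}}},"grip_force":{"type":"number"}},"required":["increments"]}

```bash
mkdir -p pics; python3 - <<'E'
from bench import r
import cv2,numpy as np
for c in ["top","side"]:
    im=r.read_camera(c); cv2.imwrite(f"pics/{c}0.png",im[:,:,::-1])
    p=r.camera_params(c); print(c,p["fx"],p["fy"],p["cx"],p["cy"],[k for k in p]); print(np.round(p["extrinsics"],4))
    for t in ["pot","lid_grip","lid_key","small_pot"]:
        print(t,[(np.round(d["bbox"]).tolist(),round(d["confidence"],2)) for d in r.search_frame(c,t)])
s=r.sense();print(s["clock"],s["tool_pos"],s["eef_rot"])
E
```

```text
top 376.88210036861443 376.88210036861443 318.6780488051127 202.8624435392175 ['fx', 'fy', 'cx', 'cy', 'extrinsics']
[[ 0.0238  0.9959 -0.087   0.3907]
 [-0.9993  0.0264  0.0283  0.0408]
 [ 0.0305  0.0863  0.9958  0.9609]
 [ 0.      0.      0.      1.    ]]
pot [([362.0, 141.0, 70.0, 79.0], 0.76)]
lid_grip [([367.0, 137.0, 66.0, 60.0], 0.95), ([358.0, 232.0, 51.0, 62.0], 0.86)]
lid_key [([354.0, 234.0, 57.0, 65.0], 0.88), ([368.0, 142.0, 64.0, 58.0], 0.86)]
small_pot [([218.0, 155.0, 43.0, 50.0], 0.69)]
side 362.72179976850265 362.72179976850265 326.5362344001045 194.64694219594583 ['fx', 'fy', 'cx', 'cy', 'extrinsics']
[[-9.829e-01  1.336e-01 -1.264e-01  3.823e-01]
 [-1.839e-01 -7.131e-01  6.765e-01  5.884e-01]
 [ 3.000e-04  6.882e-01  7.255e-01  7.482e-01]
 [ 0.000e+00  0.000e+00  0.000e+00  1.000e+00]]
pot [([292.0, 153.0, 61.0, 46.0], 0.96)]
lid_grip [([296.0, 132.0, 52.0, 39.0], 0.71), ([367.0, 171.0, 56.0, 36.0], 0.61)]
lid_key [([294.0, 128.0, 50.0, 41.0], 0.86), ([370.0, 174.0, 51.0, 34.0], 0.79)]
small_pot [([271.0, 262.0, 55.0, 53.0], 0.93)]
0.5 [ 0.14545809 -0.58206843  0.23123871] [[-9.70184972e-01 -2.42365673e-01 -7.02437390e-06]
 [-2.42365671e-01  9.70184963e-01  1.38509808e-04]
 [-2.67550808e-05  1.36082601e-04 -9.99999990e-01]]
```

```bash
python3 - <<'E'
import cv2,numpy as np
a=cv2.imread("pics/top0.png");b=cv2.imread("pics/side0.png")
A=cv2.resize(a[110:310,200:460],None,fx=3,fy=3,interpolation=cv2.INTER_CUBIC);cv2.imwrite("pics/topc.png",A)
B=cv2.resize(b[110:330,240:440],None,fx=2.7,fy=2.7,interpolation=cv2.INTER_CUBIC);cv2.imwrite("pics/sidec.png",B)
E
```

```text
(no output)
```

View pics/topc.png

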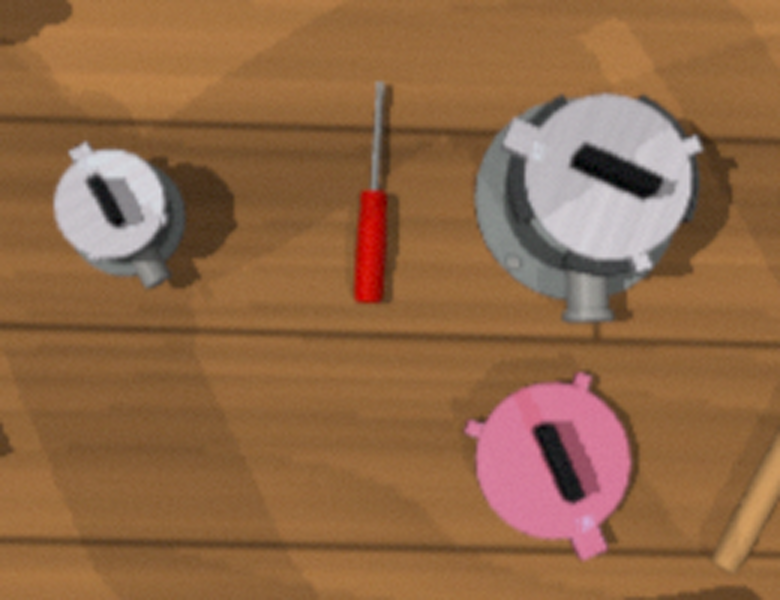

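View pics/sidec.png

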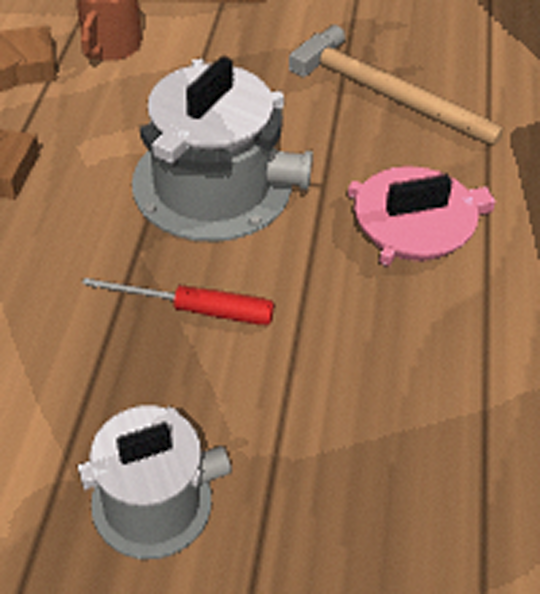

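The top view shows two lids of the same shape: aluminium on the larger pot at about px (404,167), and pink lying on the bench at about (384,264). The aluminium one on the grey pot is meant, and the enlarged crops confirm that. Its key points up and left at (372,156), and the stub of the pot points down at (396,212). The small pot at (237,176) stays untouched.

```bash
cat >h.py <<'E'
from bench import r
import numpy as np
def ray(c,u,v,z):
    p=r.camera_params(c);T=p["extrinsics"]
    d=T[:3,:3]@np.array([(u-p["cx"])/p["fx"],-(v-p["cy"])/p["fy"],-1]);o=T[:3,3]
    return (o+d*(z-o[2])/d[2])[:2]
def top(u,v,z): return ray("top",200+u/3,110+v/3,z)
def side(u,v,z): return ray("side",240+u/2.7,110+v/2.7,z)
E
python3 - <<'E'
from h import *
ang=lambda d:np.degrees(np.arctan2(d[1],d[0]))
a,b=top(575,154,.152),top(660,188,.152);print("bar",(a+b)/2,ang(a-b),np.linalg.norm(a-b))
k=top(513,136,.113);print("key",k,ang(k-(a+b)/2),np.linalg.norm(k-(a+b)/2))
print("disc centre",top(608,178,.116))
s=top(588,312,.03);print("stub end",s)
print("flange l/r", top(476,200,.008),top(699,200,.008), "bolt",top(515,263,.01))
print("small",top(110,202,.09))
a,b=side(190,104,.152),side(230,66,.152);print("side bar",(a+b)/2,ang(b-a))
k=side(167,146,.113);print(k)
print("side disc",side(210,105,.116))
print("notch edges", top(566,99,.1),top(643,98,.1))
print(r.sense()["joint_positions"])
E
```

```text
bar [ 0.54523829 -0.17111859] 69.59136728905699 0.06674815085034885
key [ 0.57741268 -0.10075324] 65.42786156879333 0.07737229985229317
disc centre [ 0.54650213 -0.17328786]
stub end [ 0.44935178 -0.17886539]
flange l/r [ 0.54407908 -0.08718968] [ 0.5495843 -0.2794935] bolt [ 0.49068344 -0.12094215]
small [0.52119677 0.20761909]
side bar [ 0.54403458 -0.15362805] -112.04928059661158
[ 0.57697727 -0.10072779]
side disc [ 0.54761664 -0.16597581]
notch edges [ 0.6108186  -0.14408494] [ 0.61351626 -0.20460252]
[-9.92280955e-01  4.02063994e-02  8.47906721e-02 -6.99231226e-05
 -1.61550041e+00 -3.33715008e-01]
```

servo_tool([
  [[-49,30,0,0,0,-0.9,85],[-98,60,0,0,0,-1.8,85],[-147,91,0,0,0,-2.7,85],[-195,121,0,0,0,-3.6,85],[-244,151,0,0,0,-4.5,85]],
])

```text
clock: 1.12
tool_pos: [0.3466, -0.375, 0.2316]
eef_rot: [[-0.752, -0.659, 0.001], [-0.659, 0.752, -0.0], [-0.0, -0.001, -1.0]]
contact_force: [-0.1, -1.7, -0.1]
width: 0.998
grip_force: 0.0
```

servo_tool([
  [[-57,4,0,0,0,-0.9,85],[-114,9,0,0,0,-1.8,85],[-171,13,0,0,0,-2.7,85],[-228,18,0,0,0,-3.6,85],[-284,22,0,0,0,-4.5,85]],
])

```text
clock: 1.75
tool_pos: [0.5465, -0.1718, 0.2316]
eef_rot: [[-0.371, -0.929, 0.001], [-0.929, 0.371, 0.0], [-0.0, -0.001, -1.0]]
contact_force: [0.7, -1.2, 0.1]
width: 0.997
grip_force: 0.0
```

```bash
python3 - <<'E'
from h import *
import cv2
s=r.sense();print(s["tool_pos"],s["eef_rot"],s["joint_positions"])
im=r.read_camera("wrist");cv2.imwrite("pics/w1.png",im[:,:,::-1])
p=r.camera_params("wrist");print(p)
for t in ["pot","lid_grip","lid_key"]: print(t,[(np.round(d["bbox"]).tolist(),round(d["confidence"],2)) for d in r.search_frame("wrist",t)])
E
```

```text
[ 0.54651581 -0.17178726  0.23162316] [[-3.70943903e-01 -9.28655013e-01  6.98002616e-04]
 [-9.28655235e-01  3.70944005e-01  1.74926670e-05]
 [-2.75164539e-04 -6.41714985e-04 -9.99999756e-01]] [ 4.55698863e-02 -3.24131910e-02  1.26334419e-02  1.43364809e-05
 -1.61514488e+00 -4.25594583e-01]
{'fx': 309.70691628693146, 'fy': 309.70691628693146, 'cx': 316.72810648923945, 'cy': 199.15309262537374, 'T_tool_cam': array([[-1.15502171e-03,  9.56250665e-01,  2.92546290e-01,
         7.47919337e-02],
       [ 9.99998888e-01,  1.38057713e-03, -5.64551258e-04,
        -1.33411899e-04],
       [-9.43735234e-04,  2.92545312e-01, -9.56251196e-01,
        -1.42523011e-01],
       [ 0.00000000e+00,  0.00000000e+00,  0.00000000e+00,
         1.00000000e+00]])}
pot [([235.0, 97.0, 175.0, 165.0], 0.82)]
lid_grip [([240.0, 118.0, 146.0, 166.0], 0.76), ([427.0, 73.0, 101.0, 112.0], 0.57)]
lid_key [([244.0, 121.0, 141.0, 156.0], 0.74)]
```

View pics/w1.png

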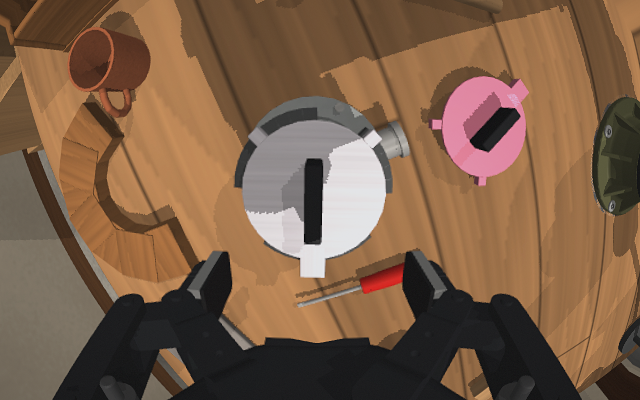

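The wrist view shows the aluminium lid's bar upright from (314,159) to (313,244), with its key tip at (312,276) and the pot's stub at (395,140). The bar already lies nearly along tool x. The pink lid stays off to the right at (485,128).

```bash
cat >>h.py <<'E'
def wr(u,v,z):
    p=r.camera_params("wrist");s=r.sense();T=p["T_tool_cam"];R=s["eef_rot"]
    x=np.array([u-p["cx"],v-p["cy"]]);n=np.linalg.norm(x);th=n/p["fx"]
    d=np.array([x[0]/n*np.sin(th),-x[1]/n*np.sin(th),-np.cos(th)])
    d=R@T[:3,:3]@d;o=s["tool_pos"]+R@T[:3,3]
    return (o+d*(z-o[2])/d[2])[:2]
ang=lambda d:np.degrees(np.arctan2(d[1],d[0]))
E
python3 - <<'E'
from h import *
a,b=wr(314,159,.152),wr(313,244,.152);print("bar",a,b,(a+b)/2,ang(b-a),np.linalg.norm(a-b))
k=wr(312.5,277,.113);print("key",k,ang(k-(a+b)/2))
print("stub",wr(408,135,.025),wr(410,155,.025))
print("notch",wr(236,188,.1))
R=r.sense()["eef_rot"];print("toolxy offset mm",1000*R[:2,:2].T@((a+b)/2-r.sense()["tool_pos"][:2]))
E
```

```text
bar [ 0.53350611 -0.20812397] [ 0.5595623  -0.14608414] [ 0.54653421 -0.17710406] 67.21801285739156 0.06728942650702413
key [ 0.5808926  -0.09614608] 67.00373374978265
stub [ 0.43067573 -0.1755244 ] [ 0.43596705 -0.15239679]
notch [ 0.61469581 -0.20280624]
toolxy offset mm [ 3.82451273 -2.38290807]
```

servo_tool([
  [[1,-1,45,0,0,0.1,60],[2,-1.5,80,0,0,0.1,60],[2,-1.5,100,0,0,0.1,60],[2,-1.5,108,0,0,0.1,60],[2,-1.5,108,0,0,0.1,60]],
], grip_force=30)

```text
clock: 2.58
tool_pos: [0.5462, -0.1762, 0.1241]
eef_rot: [[-0.384, -0.923, 0.001], [-0.923, 0.384, -0.0], [-0.0, -0.001, -1.0]]
contact_force: [0.5, 0.9, 0.1]
width: 0.7
grip_force: 0.0
```

servo_tool([
  [[0,0,0,0,0,0,5],[0,0,0,0,0,0,5],[0,0,0,0,0,0,5],[0,0,0,0,0,0,5],[0,0,0,0,0,0,5]],
], grip_force=30)

```text
clock: 3.2
tool_pos: [0.5466, -0.176, 0.1243]
eef_rot: [[-0.384, -0.923, 0.002], [-0.923, 0.384, -0.0], [-0.0, -0.002, -1.0]]
contact_force: [1.8, 0.1, 4.9]
width: 0.158
grip_force: 31.1
```

servo_tool([
  [[0,0,0,0,0,1,5],[0,0,0,0,0,2,5],[0,0,0,0,0,3,5],[0,0,0,0,0,4,5],[0,0,0,0,0,5,5]],
])

```text
clock: 3.82
tool_pos: [0.5462, -0.1759, 0.1243]
eef_rot: [[-0.796, -0.606, 0.001], [-0.606, 0.796, -0.0], [-0.0, -0.001, -1.0]]
contact_force: [0.4, 1.4, 6.8]
width: 0.157
grip_force: 31.2
```

servo_tool([
  [[0,0,0,0,0,1,5],[0,0,0,0,0,2,5],[0,0,0,0,0,3,5],[0,0,0,0,0,4,5],[0,0,0,0,0,5,5]],
])

```text
clock: 4.45
tool_pos: [0.5452, -0.1757, 0.1222]
eef_rot: [[-0.992, -0.126, -0.002], [-0.126, 0.992, 0.001], [0.002, 0.001, -1.0]]
contact_force: [-0.0, 0.2, -3.8]
width: 0.16
grip_force: 30.0
```

```bash
python3 - <<'E'
from h import *
import cv2
im=r.read_camera("side");a=cv2.resize(im[110:230,260:400],None,fx=4,fy=4)
b=r.read_camera("wrist");b=cv2.resize(b[60:300,180:460],None,fx=2,fy=2)
cv2.imwrite("pics/s2.png",np.vstack([a])[:,:,::-1]);cv2.imwrite("pics/w2.png",b[:,:,::-1])
E
```

```text
(no output)
```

View pics/w2.png

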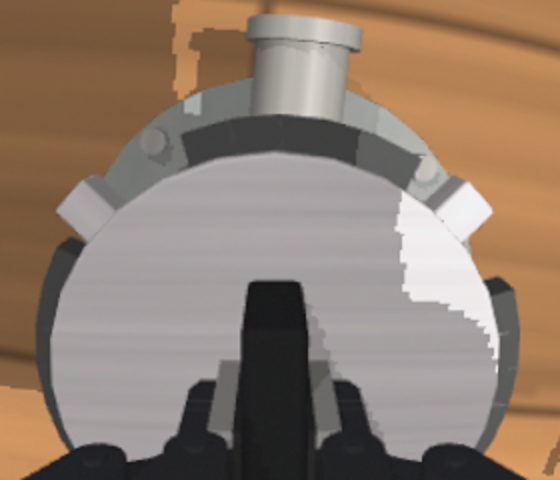

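The wrist crop shows the feet at (88,205) and (465,205), close to centred in their notches. The wrist force has gone from +5 N to −4 N, so the lid's weight now hangs in the grip. A few more degrees, then I'll lower it.

servo_tool([
  [[0,0,0,0,0,0.5,5],[0,0,0,0,0,1,5],[0,0,2,0,0,1,5],[0,0,4,0,0,1,5],[0,0,6,0,0,1,5]],
])

```text
clock: 5.18
tool_pos: [0.5458, -0.1758, 0.1168]
eef_rot: [[-1.0, -0.026, -0.001], [-0.026, 1.0, 0.0], [0.001, 0.0, -1.0]]
contact_force: [-0.2, 0.2, -2.9]
width: 0.154
grip_force: 30.0
```

servo_tool([
  [[0,0,1,0,0,0,5],[0,0,2,0,0,0,5],[0,0,3,0,0,0,5],[0,0,3,0,0,0,5]],
])

```text
clock: 5.68
tool_pos: [0.5461, -0.1759, 0.1144]
eef_rot: [[-1.0, -0.025, 0.0], [-0.025, 1.0, 0.0], [-0.0, 0.0, -1.0]]
contact_force: [-0.0, -0.3, -3.0]
width: 0.16
grip_force: 30.0
```

servo_tool([
  [[0,0,0,0,0,0,60],[0,0,0,0,0,0,60],[0,0,0,0,0,0,60],[0,0,0,0,0,0,60]],
])

```text
clock: 6.18
tool_pos: [0.5461, -0.1759, 0.1145]
eef_rot: [[-1.0, -0.025, 0.0], [-0.025, 1.0, 0.0], [-0.0, 0.0, -1.0]]
contact_force: [0.7, -0.1, -0.3]
width: 0.703
grip_force: 0.0
```

servo_tool([
  [[0,0,-20,0,0,0,60],[0,0,-60,0,0,0,60],[0,0,-110,0,0,0,60],[40,0,-130,0,0,0,60],[90,0,-130,0,0,0,60]],
])

```text
clock: 6.8
tool_pos: [0.456, -0.1785, 0.2479]
eef_rot: [[-1.0, -0.025, 0.004], [-0.025, 1.0, -0.001], [-0.004, -0.001, -1.0]]
contact_force: [-0.5, -0.6, -0.1]
width: 0.699
grip_force: 0.0
```

```bash
python3 - <<'E'
from h import *
import cv2
im=r.read_camera("side");a=cv2.resize(im[115:215,270:370],(400,400),interpolation=cv2.INTER_CUBIC)
b=r.read_camera("wrist");b=cv2.resize(b[90:290,216:416],(400,400),interpolation=cv2.INTER_CUBIC)
cv2.imwrite("pics/f3.png",np.hstack([a,b])[:,:,::-1])
cv2.imwrite("pics/w3.png",r.read_camera("wrist")[:,:,::-1])
E
```

```text
(no output)
```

View pics/f3.png

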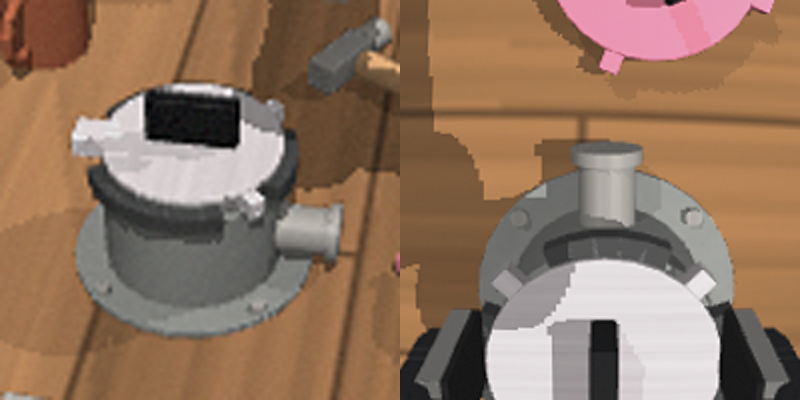

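The crop shows the lid low on the rim, with the key at (95,137) and a foot at (243,205) both at the rim gaps. I'll move the arm clear and check the height from near.

servo_tool([
  [[30,0,20,0,0,0,60],[60,0,40,0,0,0,60],[70,0,50,0,0,0,60],[70,0,50,0,0,0,60]],
])

```text
clock: 7.45
tool_pos: [0.386, -0.1799, 0.1947]
eef_rot: [[-1.0, -0.025, 0.0], [-0.025, 1.0, -0.0], [-0.0, -0.0, -1.0]]
contact_force: [-0.0, 0.1, 0.7]
width: 0.706
grip_force: 0.0
```

```bash
python3 - <<'E'
from h import *
import cv2
print(r.sense()["tool_pos"],r.sense()["clock"])
w=r.read_camera("wrist");im=r.read_camera("side");t=r.read_camera("top")
f=lambda m,y,x,n:cv2.resize(m[y:y+n,x:x+n],(400,400),interpolation=cv2.INTER_CUBIC)
cv2.imwrite("pics/f4.png",np.hstack([f(im,125,285,80),f(t,130,350,90)])[:,:,::-1])
cv2.imwrite("pics/w4.png",cv2.resize(w[80:400,120:520],(800,600))[:,:,::-1])
E
```

```text
[ 0.38604804 -0.17986571  0.19474945] 7.45
```

View pics/f4.png

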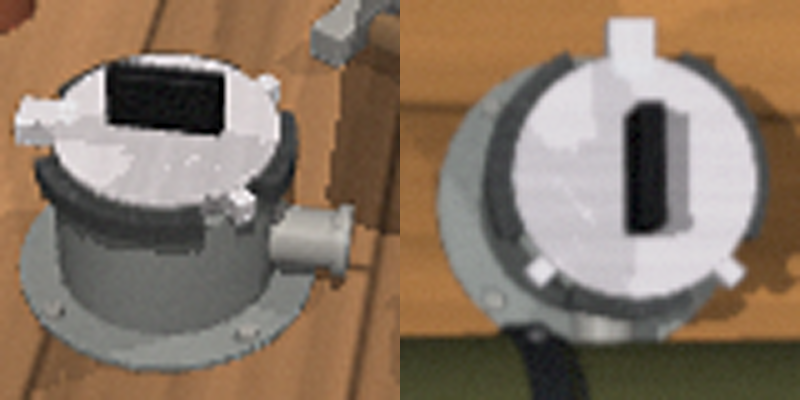

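View pics/w4.png

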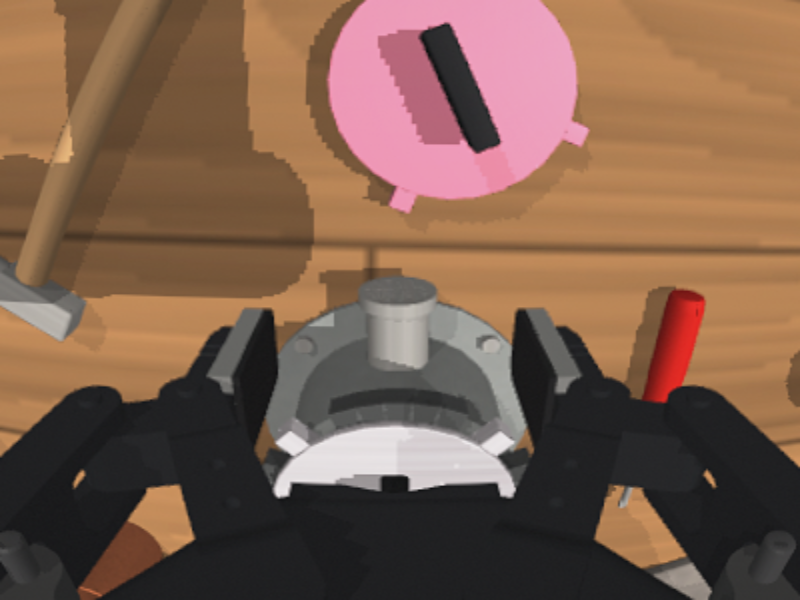

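The side and top crops show the key at (630,40) centred in the wide notch and both feet in theirs. The disc now meets the rim with no gap. The grip also came down the full 10 mm freely before I let go, and the gripper is clear.

```bash
python3 -c "
from bench import r
print(r.job_done())"
```

```text
the job is handed in; nothing more can be done
None
```

The larger pot's lid is turned home, with its key and feet in their notches and no gap visible at the rim; I let go, left the small pot untouched, and handed the job in at about 7.6 s.

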